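Set the slot gauge in the gap fixture and pin it at depth

TASK

Slide the gauge with the broad, drilled blade into the slot of the gap fixture, from the front (the side with the long bed), just so deep that the hole in its blade lines up under the hole in the fixture's bridge. Then lock it at that depth with the steel pin from the grey stand: put the pin down through both holes until its head rests on the bridge. Leave the plain gauge and everything else on the bench where it is.

Things in the scene. Friction and masses are not known exactly. Their poses are not given: they have to be found in the camera images.
- gauge: Gauge with a drilled blade, lying flat: black handle 75 x 24 x 24 mm and a flat steel blade 100 x 30 x 6 mm whose last 15 mm taper to 18 mm wide; undersides flush. Origin: middle of the handle's underside; x along the blade (handle x = -37.5 to 37.5 mm, blade 37.5 to 137.5 mm), z up. 0.16 kg.
- blade_hole (a point): Centre of the 14 mm through hole in the gauge's blade, at the underside of the blade, 112 mm ahead of the gauge's origin and 25.5 mm behind the tip of the nose.
- plain_gauge: The other gauge, not wanted: same handle and length, but the blade is only 18 mm wide and has no hole. Origin and axes as for gauge. It may lie at either place.
- fixture: Gap fixture, fixed: steel bed x = -76 to 24 mm, 66 wide, 26 high, with low lugs (10 high, 17 out) at its sides; over its rear (x = -24 to 24 mm) an aluminium bridge 18 thick, top z = 54 mm. Slot between them: y = -17 to 17, z = 26 to 36 mm, open at both ends, no stop. Origin: on the pin hole's axis at bench height; the blade goes in along +x.
- jaw_hole (a point): Mouth of the vertical pin hole on top of the fixture's bridge (z = 54 mm). The hole is 12 mm wide through the bridge, with a small lead-in, and goes on 13 mm wide through the bed.
- slot_hole (a point): Point on the pin hole's axis at the top of the bed, the floor of the slot (z = 26 mm); blade_hole belongs here.
- pin_stand: Grey plastic block 44 x 44 x 52 mm, fixed to the bench, with a 13 mm vertical hole in which the pin stands at the start. Origin: centre of its underside.
- locking_pin: Steel pin, 82 mm overall, standing upright in the stand: shaft 10 mm thick, 48 mm long (last 8 mm taper to 4 mm), below a dark round head 20 mm across and 34 mm high with a 22 mm flange, 4 mm thick, at its foot. Origin: on the axis at the underside of the head; z up along the pin. 0.08 kg.
- relay_0: Relay, 22 x 28 x 36 mm, bystander standing beside the handle of the drilled gauge, about 60 mm from its axis. Origin: centre of its underside.
- relay_1: Relay like the first, bystander standing beside the handle of the plain gauge.
- pill_bottle: White screw-cap bottle, 40 mm across, 80 mm high, bystander standing beside the front of the fixture's bed, about 80 mm from the slot's axis. Origin: centre of its underside.
- tin_can: White tin, 70 mm across, 102 mm high, bystander at the back left.
- tape_blue: Roll of blue tape lying flat, 61 mm across, 19 mm high, bystander near the front edge.
- side_cutter: Side cutter with red handles, 45 x 146 x 13 mm, bystander lying near the front edge.
- long_nose: Long-nose pliers with blue handles, 45 x 167 x 13 mm, bystander lying near the front edge at the right.
Not all that is in view belongs to the job. Leave any red look-alike of the fixture alone.

How it is judged:
By the outcome, as a careful person would: the job done as asked, in the order asked, and still so for the second after the job is handed in, with the robot touching nothing.
It also fails if it takes over 69 s, if anything falls off the work surface, if the arm or the gripper's body presses on something with over 40 N, if the wrist force passes 120 N, or if a joint passes its speed limit or range.

ROBOT

A 6-joint arm with a two-finger parallel gripper is mounted at the origin on a cart in front of the work surface, level with it; the furniture and walls round the work are solid. World frame = base frame: x ahead of the robot, y to its left, z up, the work surface at z = 0. Lengths are in m, angles in rad, forces in N, time in s.
With the tool pointing down it reaches from about 0.25 to 0.85 m from the base axis. Payload 12.5 kg.
Tool frame: the origin (TCP) lies on the mounting face of the last link; the fingertips stand 186 mm ahead of it and the grasp point (between the pads) lies 167 mm ahead of it; z points along the fingers, y is the direction in which the jaws open and shut (so a half turn about z gives the same grasp; the last joint's range is limited). The gripper opens to 93 mm and grips with 3 to 60 N. Pads are 15 mm wide; open, the fingers measure 128 mm over their backs; the gripper's body (75 mm by 188 mm) begins 65 mm behind the grasp point.
Start: joints at [1.229, 0.351, 1.652, -0, 1.139, -0.085], TCP at [0.14, 0.532, 0.405] pointing down, gripper open.
Joint ranges: [-2.75, 2.75], [-0.79, 2.1], [0.01, 2.65], [-1.57, 4.71], [0.07, 3.14], [-2.87, 2.87]. Speed limits (rad/s): [2.22, 2.22, 2.79, 3.14, 3.14, 3.14].

INTERFACE

Orientations are given as a unit quaternion [w, x, y, z].
In Python, from rig import status, imaging, env, models gives the robot as it stands.
- The arm moves only by the shell command python3 -m creep 'ROWS'. ROWS is JSON, a list of rows, each an object with "slide": the shift along the tool's x, y, z in m, a list of three; "turn": the turn, a rotation vector about the tool's x, y, z in rad, a list of three; "fingers": the finger opening in m, from 0 to 0.093. In form: [{"slide": [x, y, z], "turn": [ax, ay, az], "fingers": fingers}, ...]. A call has exactly 10 rows; each row is the pose to reach, as a shift and turn from the pose measured when the call began, along the tool's axes at that moment; what a row does not reach only later rows make up. A row lasts 1/12 s, in which the tool goes at most 41.7 mm and 7.16 degrees, less where a joint would pass 70% of its speed; a pose out of reach is approached as far as the arm can. A call with a gripper value outside its range is refused whole. The fingers move at their own pace and stop on an object; the grip force is fixed at half the most. Time passes only in rows, so rows that repeat a pose let the fingers close, or fill a call up. It gives the time, the measured TCP pose, the force and the opening at its end, in the units of the state.
- status.observe(): the state, without advancing time (a new reading comes with each control period).
- imaging.camera(name): name is "side" or "top"; returns a dict with "img" (420x560x3 uint8, red, green, blue), "K" (3x3 intrinsics, pixels), "k1" (the pictures are not rectified: a ray, as slopes to the right and down, at radius r is drawn at 1 + k1 r^2 times it, then the intrinsics apply), "R" (3x3) and "t" (3): a world point X has camera coordinates R X + t. Camera axes: x right, y down, z forward; pixel columns grow to the right and rows downward; lengths in m; the calibration is good to about 2 mm. A picture is of the moment at which its call begins. There is no depth.
- env.hand_in(): hands the job in, once; it reports no verdict.
Trained networks look in a picture, given as the dict that the camera call returned (one of the last four; its "shot" number tells which), for a name from the list of things; names that differ only in an ending like _2 or _b are one class to them, and where a whole thing is asked for, a point or a joint stands for the part that bears it (a point fixed in the world has none). Each returns a list of dicts, best first, with "conf" (0 to 1); they miss things now and then, are a little off and sometimes report something else, mostly with a low value. They report only what shows in the picture. A call takes as long as a camera call. They do not tell look-alikes from the thing itself.
- models.boxes_of(picture, thing): "at" ([column, row] in pixels, amid what is visible of it).
- models.regions_of(picture, thing): "mask" (420x560 bool, what is visible of it) and "at" ([column, row] in pixels, amid what is visible of it).
The state is a dict: "clock": time; "qpos": joint angles; "joint_vel": joint speeds; "effort": joint torques, N m; "position": TCP position; "ee_rot": TCP orientation; "contact_force": force on the tool from outside, world axes, zero at the start; "wrist_torque": the same for the moment, N m; "gripper_width": opening from 0.0 (shut) to 1.0 (fully open).
Only numpy, scipy, OpenCV 4.12 (cv2) and the standard library are available. Lean on these libraries where they do the work, as an engineer would, in place of code of your own. Each camera call takes 0.05 s, during which the arm holds its last target. There are 200 camera calls.

## Working session

There is one attempt and no reset: what is moved stays moved. The work goes in short steps, Python scripts to look and compute and a shell command to move; the robot and the scene stay as the last step left them, time stands still between calls to the robot, and variables do not carry over. Pictures are saved under pics/ and viewed, about 8 in all and at most 12, crops included, and the job is handed in when it is done.

```bash
ls; mkdir -p pics
cat > h.py <<'E'
import numpy as np, cv2
from rig import status, imaging, env, models
def ray(c,px):
    K=np.array(c["K"]);k=c["k1"]
    d=np.array([(px[0]-K[0,2])/K[0,0],(px[1]-K[1,2])/K[1,1]]);s=d.copy()
    for _ in range(30): s=d/(1+k*(s@s))
    R=np.array(c["R"]);t=np.array(c["t"])
    return -R.T@t, R.T@np.array([s[0],s[1],1])
def at_z(c,px,z):
    o,d=ray(c,px);return o+d*(z-o[2])/d[2]
def proj(c,X):
    p=np.array(c["R"])@np.array(X)+np.array(c["t"]);s=p[:2]/p[2];s=s*(1+c["k1"]*(s@s));K=np.array(c["K"])
    return np.array([K[0,0]*s[0]+K[0,2],K[1,1]*s[1]+K[1,2]])
def save(c,n,crop=None,f=1):
    im=np.array(c["img"])[:,:,::-1]
    if crop: a,b,x,y=crop; im=im[b:y,a:x]
    cv2.imwrite("pics/"+n,cv2.resize(im,None,fx=f,fy=f,interpolation=cv2.INTER_CUBIC))
E
python3 - <<'E'
from h import *
np.set_printoptions(precision=4,suppress=True)
s=status.observe();print({k:np.round(v,3) for k,v in s.items()})
a={n:imaging.camera(n) for n in("top","side")}
for n,c in a.items():
    save(c,n+"0.png",None,1.4);print(n,-np.array(c["R"]).T@np.array(c["t"]),c["K"],c["k1"],c["R"])
    for t in "gauge blade_hole plain_gauge fixture jaw_hole slot_hole pin_stand locking_pin relay_0 pill_bottle tin_can".split():
        print(n,t,[(np.round(o["at"],1).tolist(),round(o["conf"],2),at_z(c,o["at"],0)[:2].round(3).tolist()) for o in models.boxes_of(c,t)[:3]])
E
```

```text
pics
{'clock': np.float64(0.0), 'qpos': array([ 1.229,  0.351,  1.652, -0.   ,  1.139, -0.085]), 'joint_vel': array([ 0.002,  0.002, -0.001,  0.   , -0.001,  0.001]), 'effort': array([  0.002, -49.732, -28.525,   0.07 ,   0.026,  -0.   ]), 'position': array([0.14 , 0.532, 0.404]), 'ee_rot': array([-0.   ,  0.128,  0.992, -0.001]), 'contact_force': array([ 0.814, -0.033,  0.1  ]), 'wrist_torque': array([-0.005,  0.002,  0.027]), 'gripper_width': np.float64(1.002)}
top [0.3946 0.049  1.3593] [[476.9534   0.     273.3567]
 [  0.     476.9534 200.4095]
 [  0.       0.       1.    ]] -0.06554817142965134 [[ 0.0205 -0.9998  0.0047]
 [-0.993  -0.0209 -0.1164]
 [ 0.1164 -0.0023 -0.9932]]
top gauge [([398.5, 220.6], 0.71, [0.503, -0.315])]
top blade_hole [([396.4, 217.3], 0.57, [0.513, -0.309])]
top plain_gauge [([166.3, 204.8], 0.68, [0.535, 0.353])]
top fixture [([252.3, 205.8], 0.83, [0.537, 0.106]), ([294.1, 170.6], 0.6, [0.642, -0.012])]
top jaw_hole [([296.7, 169.4], 0.77, [0.646, -0.02]), ([250.7, 205.7], 0.57, [0.537, 0.11]), ([175.4, 147.9], 0.26, [0.702, 0.334])]
top slot_hole [([29
[... 847 characters left out ...]
.9], 0.81, [0.651, -0.034]), ([282.3, 243.0], 0.65, [0.546, 0.08]), ([295.9, 161.4], 0.62, [0.504, -0.338])]
side jaw_hole [([243.9, 216.1], 0.75, [0.655, -0.037]), ([282.3, 242.3], 0.7, [0.546, 0.077]), ([313.1, 168.1], 0.16, [0.449, -0.296])]
side slot_hole [([245.0, 216.0], 0.67, [0.652, -0.038]), ([282.9, 243.1], 0.61, [0.544, 0.081])]
side pin_stand [([295.0, 187.1], 0.6, [0.509, -0.184])]
side locking_pin [([295.1, 170.4], 0.65, [0.508, -0.282])]
side relay_0 [([310.9, 168.5], 0.7, [0.456, -0.293]), ([298.1, 342.4], 0.59, [0.51, 0.405])]
side pill_bottle [([323.2, 251.8], 0.98, [0.44, 0.116]), ([349.6, 259.1], 0.48, [0.375, 0.144])]
side tin_can [([209.8, 299.3], 0.67, [0.712, 0.282])]
```

View pics/top0.png

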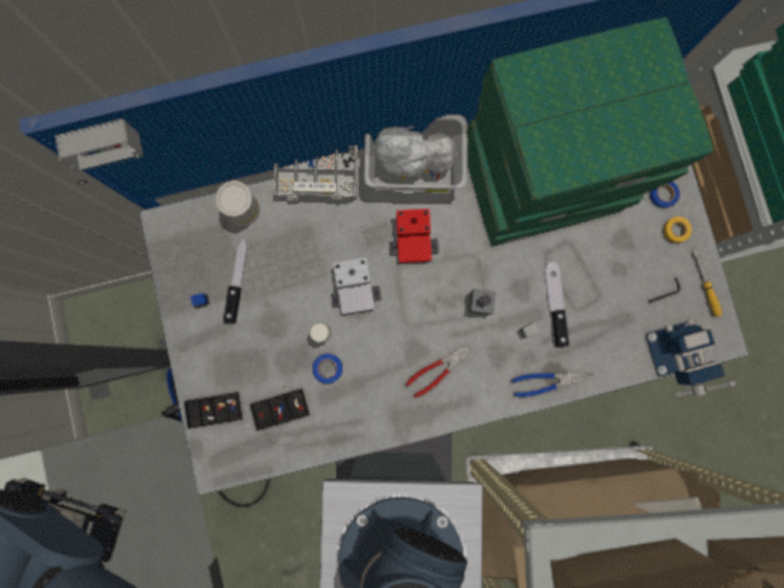

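View pics/side0.png

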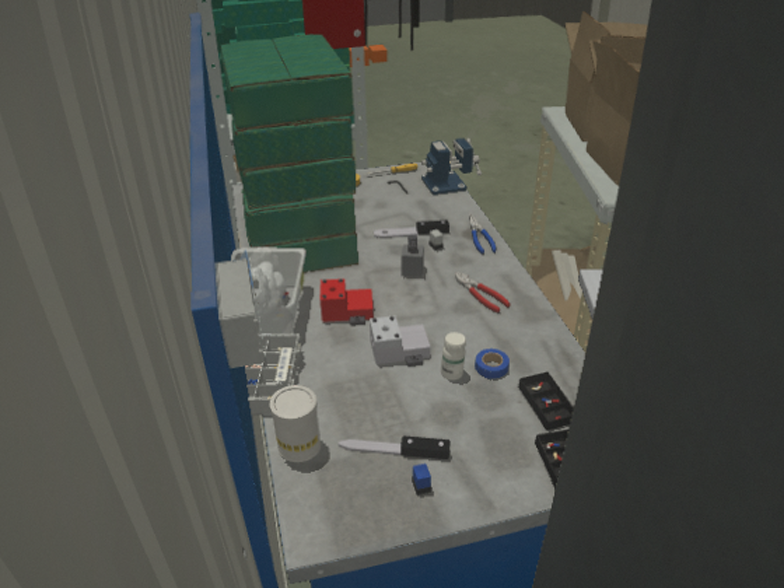

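The drilled, broad gauge candidate is top (398,220), right. The narrow one is at (166,205), left. The grey fixture is at (252,206) and the red look-alike at (294,170), which I'll ignore. Next: fit the poses and confirm them in one enlarged composite.

```bash
cat >> h.py <<'E'
from scipy.optimize import minimize
def box(x0,x1,y0,y1,z0,z1): return np.array([[x,y,z] for x in(x0,x1) for y in(y0,y1) for z in(z0,z1)])/1e3
def cyl(r,z0,z1): a=np.linspace(0,6.283,24); return np.array([[r*np.cos(t),r*np.sin(t),z] for t in a for z in(z0,z1)])/1e3
M={"gauge":[box(-37.5,37.5,-12,12,0,24),box(37.5,122.5,-15,15,0,6),np.vstack([box(122,122.5,-15,15,0,6),box(137,137.5,-9,9,0,6)])],
"fixture":[box(-76,24,-33,33,0,26),box(-24,24,-33,33,0,54)],
"pin_stand":[box(-22,22,-22,22,0,52)],"locking_pin":[cyl(11,52,56),cyl(10,52,86)]}
def place(V,p,z=0): 
    c,s=np.cos(p[2]),np.sin(p[2]); return V@np.array([[c,s,0],[-s,c,0],[0,0,1]])+[p[0],p[1],z]
def sil(c,name,p,z=0,S=4):
    m=np.zeros((420*S,560*S),np.uint8)
    for V in M[name]:
        P=np.array([proj(c,X) for X in place(V,p,z)])
        cv2.fillConvexPoly(m,cv2.convexHull(np.round(((P+.5)*S-.5)*16).astype(np.int32)),1,shift=4)
    return m
def fit(c,name,mask,p0,yaw=True,z=0):
    big=cv2.resize(mask.astype(np.float32),None,fx=4,fy=4,interpolation=cv2.INTER_LINEAR)>.5
    def f(q):
        m=sil(c,name,[q[0],q[1],q[2]/5 if yaw else p0[2]],z)>0; return 1-(m&big).sum()/(m|big).sum()
    q0=np.array([p0[0],p0[1],p0[2]*5]);best=None
    for st in(.02,.008):
        r=minimize(f,q0,method="Nelder-Mead",options=dict(initial_simplex=q0+st*np.vstack([np.zeros(3),np.eye(3)*[1,1,5]]),xatol=1e-4,fatol=1e-4));q0=r.x
    return np.array([r.x[0],r.x[1],r.x[2]/5 if yaw else p0[2]]),1-r.fun
E
cat > m.py <<'E'
from h import *
a={n:imaging.camera(n) for n in("top","side")}
tiles=[]
init={"gauge":(.47,-.31,.09),"fixture":(.537,.106,.12),"pin_stand":(.515,-.16,.1),"locking_pin":(.515,-.16,0)}
for n,c in a.items():
    im=cv2.resize(np.array(c["img"])[:,:,::-1],None,fx=4,fy=4,interpolation=cv2.INTER_CUBIC)
    raw=im.copy()
    for t,p0 in init.items():
        rs=models.regions_of(c,t)
        if not rs: print(n,t,"none");continue
        R=min(rs,key=lambda r:np.hypot(*(at_z(c,r["at"],.02)[:2]-[p0[0],p0[1]])))
        p,i=fit(c,t,np.array(R["mask"]),p0,t!="locking_pin")
        print(n,t,round(R["conf"],2),R["at"],p.round(4),round(i,3))
        m=sil(c,t,p);cs,_=cv2.findContours(m,0,1);cv2.drawContours(im,cs,-1,(0,255,0),1)
    for (x,y,w,h,src) in ([(380,180,40,70,raw),(380,180,40,70,im),(155,165,40,70,raw),(232,180,45,48,im),(325,195,35,40,im)] if n=="top" else [(260,140,65,60,im),(260,220,55,45,im)]):
        t=src[y*4:(y+h)*4,x*4:(x+w)*4]; tiles.append(cv2.copyMakeBorder(t,0,290-t.shape[0],0,5,cv2.BORDER_CONSTANT))
W=np.zeros((585,800,3),np.uint8);x=0
for t in tiles[:5]: 
    w=min(t.shape[1],800-x);W[:290,x:x+w]=t[:,:w];x+=w
x=0
for t in tiles[5:]: W[292:582,x:x+t.shape[1]]=t;x+=t.shape[1]
cv2.imwrite("pics/fit1.png",W)
E
python3 m.py
```

```text
top gauge 0.97 [394.5, 219.8] [ 0.464  -0.3144  0.1115] 0.878
top fixture 0.82 [250.2, 204.7] [0.5642 0.1085 0.1809] 0.851
top pin_stand 0.51 [340.4, 214.7] [ 0.5107 -0.1505  0.0866] 0.531
top locking_pin 0.52 [400.5, 273.3] [ 0.515 -0.16   0.   ] 0.0
side gauge 0.58 [299.9, 163.9] [ 0.4603 -0.3165  0.0804] 0.835
side fixture 0.97 [282.5, 241.5] [0.5636 0.1087 0.1867] 0.935
side pin_stand 0.63 [294.9, 187.6] [ 0.5141 -0.1506  0.0816] 0.829
side locking_pin 0.64 [294.8, 168.5] [ 0.5127 -0.1577  0.    ] 0.797
```

View pics/fit1.png

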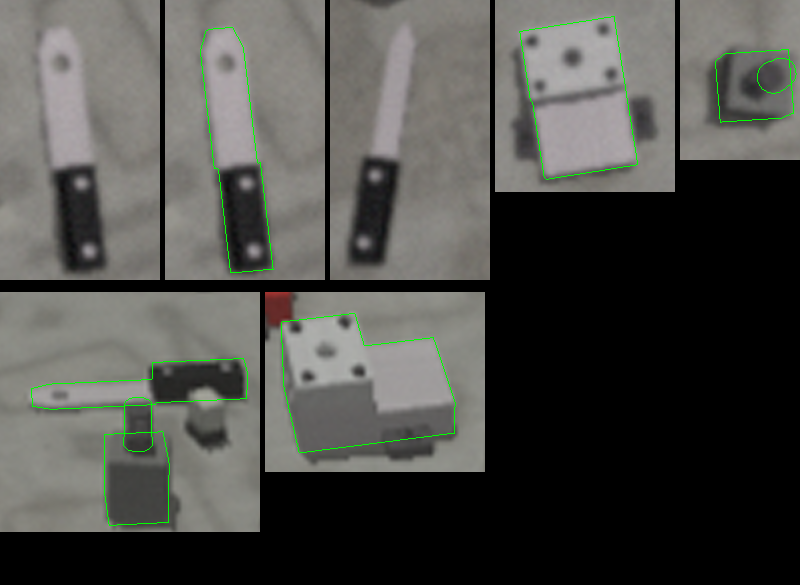

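Confirmed. The right gauge (top 395,220) has the broad blade with a hole at about (395,196). The left one is narrow and undrilled. The grey fixture is the one wanted, with its bore at about (251.5,194). The gauge and fixture fits match, but the top view's stand mask is poor, so I'll cross-check with features.

Run:
```python
from h import *
a={n:imaging.camera(n) for n in("top","side")}
g=lambda n:cv2.cvtColor(np.array(a[n]["img"]),cv2.COLOR_RGB2GRAY).astype(float)
def blob(n,x,y,r,dark):
    G=g(n);x0,y0=int(x),int(y)
    for _ in range(3):
        w=G[y0-r:y0+r+1,x0-r:x0+r+1];v=(np.median(w)-w if dark else w-np.median(w)).clip(0);v[v<v.max()*.3]=0
        Y,X=np.mgrid[y0-r:y0+r+1,x0-r:x0+r+1];q=np.array([(X*v).sum(),(Y*v).sum()])/v.sum();x0,y0=np.round(q).astype(int)
    return q
T,S=a["top"],a["side"]
h=blob("top",395,195.5,3,1);r1=blob("top",400,225.7,2,0);r2=blob("top",402,242.5,2,0)
print(h,r1,r2,at_z(T,h,.005),at_z(T,r1,.024),at_z(T,r2,.024))
h=blob("side",275,166,2,1);print("side hole",h,at_z(S,h,.005))
j=blob("top",251.5,194,3,1);k=blob("side",275,234,3,1);print("jaw",j,at_z(T,j,.053),k,at_z(S,k,.053))
for p in ((.5642,.1085),(.5636,.1087)): print(proj(T,[*p,.053]),proj(S,[*p,.053]))
# pin/stand crops
for n,c,cr in(("top",T,(328,200,358,230)),("side",S,(280,160,310,202))):
    save(c,n+"p.png",cr,10)
i=[cv2.imread(f"pics/{n}p.png") for n in("top","side")]
for n,c,im,(x,y) in zip(("top","side"),(T,S),i,((328,200),(280,160))):
    for p,col in(((.5141,-.1506),(0,255,0)),((.5127,-.1577),(0,0,255))):
        for z in(.052,.086): cv2.circle(im,tuple(int(v) for v in (proj(c,[*p,z])+.5-[x,y])*10),3,col,-1)
W=np.zeros((420,610,3),np.uint8);W[:300,:300]=i[0];W[:,310:]=i[1];cv2.imwrite("pics/pin1.png",W)
```

```text
[395.16428571 195.32857143] [399.91916168 225.35329341] [401.81296758 242.19700748] [ 0.57552211 -0.3043711   0.005     ] [ 0.48792482 -0.31221402  0.024     ] [ 0.44064703 -0.31720919  0.024     ]
side hole [274.83333333 165.68518519] [ 0.57341293 -0.30311169  0.005     ]
jaw [250.7823219  193.83245383] [0.56474766 0.10869449 0.053     ] [274.79526227 234.4822335 ] [0.56385971 0.10983617 0.053     ]
[250.84753381 194.03051145] [274.67123789 234.1465024 ]
[250.76946984 194.24439368] [274.90795261 234.19632911]
```

View pics/pin1.png

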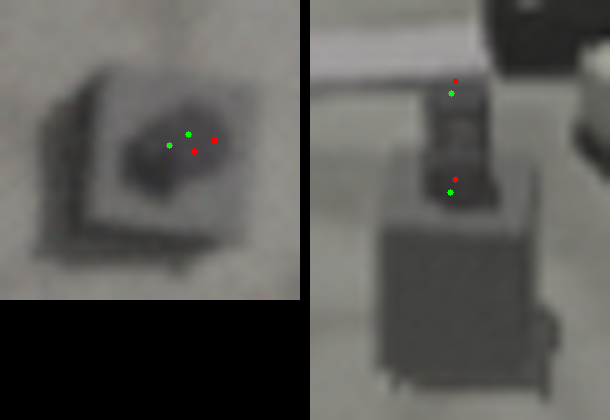

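The pin axis in the side view sits at about column 294.7, slightly lower x than the fit, so pin ≈ (0.5125,-0.1515). The gauge yaw is 0.10 with origin (0.463,-0.315). The fixture is at (0.5643,0.109), yaw 0.184. Moving now.

```bash
cat > go.py <<'E'
import sys
from h import *
from scipy.spatial.transform import Rotation as Ro
def go(x,y,z,al):   # grasp point world, alpha = tool x heading
    s=status.observe();w=np.array(s["ee_rot"]);R=Ro.from_quat(w[[1,2,3,0]])
    Rt=Ro.from_matrix(np.array([[np.cos(al),np.sin(al),0],[np.sin(al),-np.cos(al),0],[0,0,-1]]))
    d=R.inv().apply(np.array([x,y,z+.167])-s["position"]);t=(R.inv()*Rt).as_rotvec()
    print("slide",d.round(4).tolist(),"turn",t.round(4).tolist(),"t",round(float(s["clock"]),2),"gp",(np.array(s["position"])+R.apply([0,0,.167])).round(4),"F",np.round(s["contact_force"],1),"w",round(float(s["gripper_width"])*93,1))
if __name__=="__main__": go(*map(float,sys.argv[1:]))
E
python3 go.py .478 -.3134 .11 3.2416
```

```text
slide [-0.5419, -0.7317, 0.1277] turn [-0.0, 0.0, -0.3568] t 1.8 gp [0.1397 0.532  0.2377] F [-0.3 -0.8 -0.5] w 93.1
```

```bash
python3 -m creep '[{"slide":[-0.025,-0.033,0],"turn":[0,0,-0.04],"fingers":0.06},{"slide":[-0.05,-0.066,0],"turn":[0,0,-0.08],"fingers":0.06},{"slide":[-0.075,-0.1,0],"turn":[0,0,-0.12],"fingers":0.06},{"slide":[-0.1,-0.133,0],"turn":[0,0,-0.16],"fingers":0.06},{"slide":[-0.125,-0.166,0],"turn":[0,0,-0.2],"fingers":0.06},{"slide":[-0.15,-0.2,0],"turn":[0,0,-0.24],"fingers":0.06},{"slide":[-0.175,-0.233,0],"turn":[0,0,-0.28],"fingers":0.06},{"slide":[-0.2,-0.267,0],"turn":[0,0,-0.32],"fingers":0.06},{"slide":[-0.225,-0.3,0],"turn":[0,0,-0.357],"fingers":0.06},{"slide":[-0.25,-0.333,0],"turn":[0,0,-0.357],"fingers":0.06}]'; python3 go.py .478 -.3134 .11 3.2416
```

```text
clock: 2.63
position: [0.2968, 0.1448, 0.4051]
ee_rot: [0.001, -0.052, 0.999, 0.0]
contact_force: [1.3, 0.5, 0.6]
gripper_width: 0.644
slide [-0.133, -0.4744, 0.1281] turn [0.0002, 0.0012, 0.0031] t 2.63 gp [0.297  0.1448 0.2381] F [1.3 0.5 0.6] w 59.9
```

```bash
python3 -m creep '[{"slide":[-0.011,-0.04,0],"turn":[0,0,0],"fingers":0.05},{"slide":[-0.022,-0.08,0],"turn":[0,0,0],"fingers":0.05},{"slide":[-0.033,-0.12,0],"turn":[0,0,0],"fingers":0.05},{"slide":[-0.044,-0.16,0],"turn":[0,0,0],"fingers":0.05},{"slide":[-0.055,-0.2,0],"turn":[0,0,0],"fingers":0.05},{"slide":[-0.066,-0.24,0],"turn":[0,0,0],"fingers":0.05},{"slide":[-0.077,-0.28,0],"turn":[0,0,0],"fingers":0.05},{"slide":[-0.088,-0.32,0],"turn":[0,0,0],"fingers":0.05},{"slide":[-0.1,-0.36,0],"turn":[0,0,0],"fingers":0.05},{"slide":[-0.112,-0.4,0],"turn":[0,0,0],"fingers":0.05}]'; python3 go.py .478 -.3134 .06 3.2416
```

```text
clock: 3.47
position: [0.4494, -0.2434, 0.4051]
ee_rot: [0.001, -0.051, 0.999, 0.0]
contact_force: [1.1, 0.8, 0.3]
gripper_width: 0.538
slide [-0.0211, -0.0726, 0.1781] turn [0.0001, 0.0013, 0.0025] t 3.47 gp [ 0.4496 -0.2434  0.2381] F [1.1 0.8 0.3] w 50.0
```

```bash
python3 -m creep '[{"slide":[-0.01,-0.036,0.01],"turn":[0,0,0.0025],"fingers":0.05},{"slide":[-0.021,-0.07,0.03],"turn":[0,0,0.0025],"fingers":0.05},{"slide":[-0.0211,-0.0726,0.06],"turn":[0,0,0.0025],"fingers":0.05},{"slide":[-0.0211,-0.0726,0.09],"turn":[0,0,0.0025],"fingers":0.05},{"slide":[-0.0211,-0.0726,0.12],"turn":[0,0,0.0025],"fingers":0.05},{"slide":[-0.0211,-0.0726,0.15],"turn":[0,0,0.0025],"fingers":0.05},{"slide":[-0.0211,-0.0726,0.17],"turn":[0,0,0.0025],"fingers":0.05},{"slide":[-0.0211,-0.0726,0.178],"turn":[0,0,0.0025],"fingers":0.05},{"slide":[-0.0211,-0.0726,0.178],"turn":[0,0,0.0025],"fingers":0.05},{"slide":[-0.0211,-0.0726,0.178],"turn":[0,0,0.0025],"fingers":0.05}]'; python3 go.py .478 -.3134 .022 3.2416
python3 - <<'E'
from h import *
a=imaging.camera("top");b=imaging.camera("side")
save(a,"t.png",(370,170,430,260),5);save(b,"s.png",(255,100,335,190),5)
x,y=cv2.imread("pics/t.png"),cv2.imread("pics/s.png");cv2.imwrite("pics/hover.png",np.hstack([x,y]))
E
```

```text
clock: 4.3
position: [0.4783, -0.3137, 0.2278]
ee_rot: [0.001, -0.05, 0.999, -0.0]
contact_force: [-0.1, 0.0, 1.0]
gripper_width: 0.54
slide [0.0004, 0.0003, 0.0388] turn [-0.0003, 0.0018, 0.0] t 4.3 gp [ 0.4787 -0.3137  0.0608] F [-0.1  0.   1. ] w 50.2
```

View pics/hover.png

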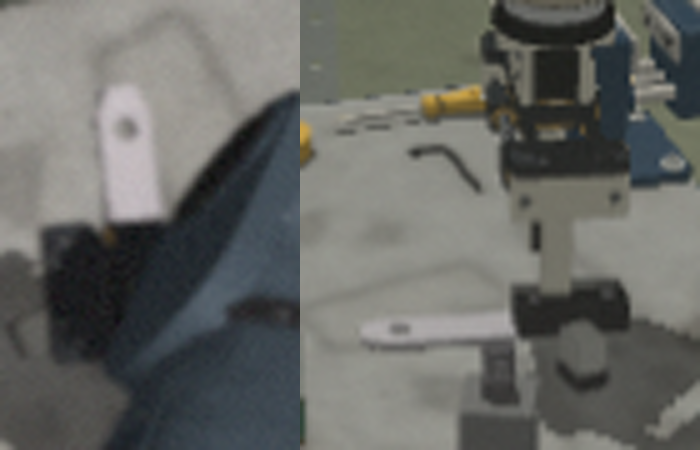

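The fingers hover over the front part of the handle, with the relay (side-view tile 585,355) clear. I'll narrow the opening to 40 mm for relay clearance, then descend and grip.

```bash
python3 -m creep '[{"slide":[0,0,0.005],"turn":[0,0,0],"fingers":0.04},{"slide":[0,0,0.015],"turn":[0,0,0],"fingers":0.04},{"slide":[0,0,0.025],"turn":[0,0,0],"fingers":0.04},{"slide":[0,0,0.033],"turn":[0,0,0],"fingers":0.04},{"slide":[0,0,0.038],"turn":[0,0,0],"fingers":0.04},{"slide":[0,0,0.039],"turn":[0,0,0],"fingers":0.04},{"slide":[0,0,0.039],"turn":[0,0,0],"fingers":0.03},{"slide":[0,0,0.039],"turn":[0,0,0],"fingers":0.02},{"slide":[0,0,0.039],"turn":[0,0,0],"fingers":0.01},{"slide":[0,0,0.039],"turn":[0,0,0],"fingers":0.01}]'; python3 go.py .478 -.3134 .022 3.2416
```

```text
clock: 5.23
position: [0.4787, -0.3138, 0.1899]
ee_rot: [0.002, -0.05, 0.999, -0.001]
contact_force: [0.8, -0.3, -1.0]
gripper_width: 0.256
slide [0.0006, 0.0005, 0.0009] turn [-0.0019, 0.0035, 0.0002] t 5.23 gp [ 0.4793 -0.3141  0.023 ] F [ 0.8 -0.3 -1. ] w 23.8
```

```bash
python3 -m creep '[{"slide":[0,0,-0.01],"turn":[0,0,0],"fingers":0.01},{"slide":[0,0,-0.03],"turn":[0,0,0],"fingers":0.01},{"slide":[0,0,-0.055],"turn":[0,0,0],"fingers":0.01},{"slide":[0,0,-0.08],"turn":[0,0,0],"fingers":0.01},{"slide":[0,0,-0.1],"turn":[0,0,0],"fingers":0.01},{"slide":[0,0.02,-0.12],"turn":[0,0,0],"fingers":0.01},{"slide":[0,0.05,-0.125],"turn":[0,0,0],"fingers":0.01},{"slide":[0.01,0.08,-0.125],"turn":[0,0,0],"fingers":0.01},{"slide":[0.02,0.11,-0.125],"turn":[0,0,0],"fingers":0.01},{"slide":[0.03,0.14,-0.125],"turn":[0,0,0],"fingers":0.01}]'; python3 go.py .3983 .0781 .148 3.3256
```

```text
clock: 6.07
position: [0.4335, -0.176, 0.3154]
ee_rot: [0.002, -0.05, 0.999, -0.001]
contact_force: [0.4, 0.5, -1.3]
gripper_width: 0.255
slide [0.0096, 0.2564, -0.0002] turn [-0.0025, 0.0041, -0.084] t 6.07 gp [ 0.4342 -0.1763  0.1484] F [ 0.4  0.5 -1.3] w 23.7
```

```bash
python3 -m creep '[{"slide":[0.001,0.03,0],"turn":[0,0,-0.01],"fingers":0.01},{"slide":[0.002,0.065,0],"turn":[0,0,-0.02],"fingers":0.01},{"slide":[0.004,0.1,0],"turn":[0,0,-0.035],"fingers":0.01},{"slide":[0.005,0.135,0],"turn":[0,0,-0.05],"fingers":0.01},{"slide":[0.006,0.17,0],"turn":[0,0,-0.06],"fingers":0.01},{"slide":[0.008,0.205,0],"turn":[-0.002,0.004,-0.075],"fingers":0.01},{"slide":[0.0096,0.235,0],"turn":[-0.0025,0.004,-0.084],"fingers":0.01},{"slide":[0.0096,0.25,0],"turn":[-0.0025,0.004,-0.084],"fingers":0.01},{"slide":[0.0096,0.2564,0],"turn":[-0.0025,0.004,-0.084],"fingers":0.01},{"slide":[0.0096,0.2564,0],"turn":[-0.0025,0.004,-0.084],"fingers":0.01}]'; python3 go.py .3983 .0781 .053 3.3256
```

```text
clock: 6.9
position: [0.3982, 0.0789, 0.3153]
ee_rot: [0.001, -0.093, 0.996, -0.0]
contact_force: [0.1, -0.5, -1.7]
gripper_width: 0.257
slide [0.0001, -0.0008, 0.0953] turn [-0.0002, 0.001, 0.0018] t 6.9 gp [0.3984 0.0789 0.1483] F [ 0.1 -0.5 -1.7] w 23.9
```

```bash
python3 -m creep '[{"slide":[0,-0.0008,0.01],"turn":[0,0,0.002],"fingers":0.01},{"slide":[0,-0.0008,0.03],"turn":[0,0,0.002],"fingers":0.01},{"slide":[0,-0.0008,0.05],"turn":[0,0,0.002],"fingers":0.01},{"slide":[0,-0.0008,0.068],"turn":[0,0,0.002],"fingers":0.01},{"slide":[0,-0.0008,0.08],"turn":[0,0,0.002],"fingers":0.01},{"slide":[0,-0.0008,0.085],"turn":[0,0,0.002],"fingers":0.01},{"slide":[0,-0.0008,0.086],"turn":[0,0,0.002],"fingers":0.01},{"slide":[0,-0.0008,0.086],"turn":[0,0,0.002],"fingers":0.01},{"slide":[0,-0.0008,0.086],"turn":[0,0,0.002],"fingers":0.01},{"slide":[0,-0.0008,0.086],"turn":[0,0,0.002],"fingers":0.01}]'; python3 go.py .3983 .0781 .053 3.3256
cat > look.py <<'E'
import sys
from h import *
a=imaging.camera("top");b=imaging.camera("side")
save(a,"t.png",(225,165,285,255),5);save(b,"s.png",(258,205,338,295),5)
x,y=cv2.imread("pics/t.png"),cv2.imread("pics/s.png")
# predicted blade outline for gauge pose arg: gp x,y,z,yaw
if len(sys.argv)>2:
    gx,gy,gz,w=map(float,sys.argv[2:]);o=[gx-.0162*np.cos(w),gy-.0162*np.sin(w),w]
    for c,im,q in((a,x,(225,165)),(b,y,(258,205))):
        L=place(np.array([[122.5,-15,6],[137.5,-9,6],[137.5,9,6],[122.5,15,6],[37.5,15,6],[37.5,-15,6]])/1e3,o,gz-.023)
        P=np.array([proj(c,X)+.5-q for X in L])*5;cv2.polylines(im,[P.astype(np.int32)],True,(0,255,0),1)
        t=np.linspace(0,6.28,30);L=place(np.c_[112+7*np.cos(t),7*np.sin(t),0*t+6]/1e3,o,gz-.023)
        P=np.array([proj(c,X)+.5-q for X in L])*5;cv2.polylines(im,[P.astype(np.int32)],True,(0,255,0),1)
        f=(.5643,.109,.184)
        for z in (26,):
            L=place(np.array([[-76,-33,z],[-24,-33,z],[-24,33,z],[-76,33,z]])/1e3,f);P=np.array([proj(c,X)+.5-q for X in L])*5;cv2.polylines(im,[P.astype(np.int32)],True,(0,0,255),1)
cv2.imwrite("pics/"+sys.argv[1],np.hstack([x,y]))
E
python3 look.py app.png .3983 .0781 .062 .184
```

```text
clock: 7.73
position: [0.3987, 0.0779, 0.23]
ee_rot: [0.001, -0.092, 0.996, -0.0]
contact_force: [0.1, -0.8, -1.9]
gripper_width: 0.255
slide [0.0004, 0.0002, 0.01] turn [-0.0003, 0.0023, -0.0004] t 7.73 gp [0.3991 0.078  0.063 ] F [ 0.1 -0.8 -1.9] w 23.7
```

View pics/app.png

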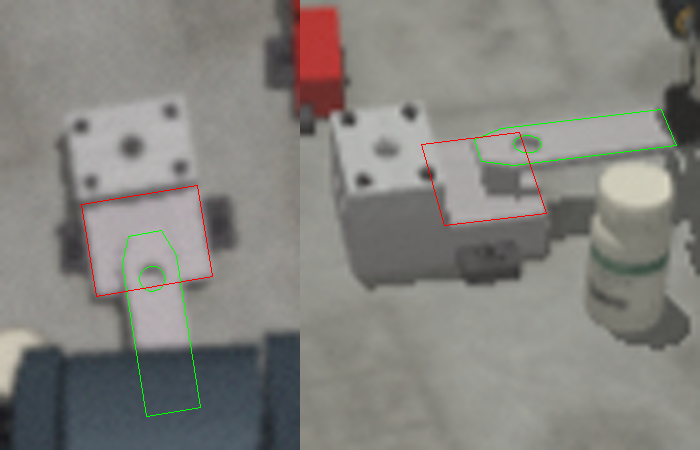

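Predicted blade outline and hole (side tile 527,143) match the picture well, and the blade is level. Lowering to mid-slot and starting the insertion.

```bash
python3 -m creep '[{"slide":[0,0,0.006],"turn":[0,0.002,0],"fingers":0.01},{"slide":[0,0,0.012],"turn":[0,0.002,0],"fingers":0.01},{"slide":[0,0,0.012],"turn":[0,0.002,0],"fingers":0.01},{"slide":[-0.006,0,0.012],"turn":[0,0.002,0],"fingers":0.01},{"slide":[-0.012,0,0.012],"turn":[0,0.002,0],"fingers":0.01},{"slide":[-0.018,0,0.012],"turn":[0,0.002,0],"fingers":0.01},{"slide":[-0.024,0,0.012],"turn":[0,0.002,0],"fingers":0.01},{"slide":[-0.03,0,0.012],"turn":[0,0.002,0],"fingers":0.01},{"slide":[-0.036,0,0.012],"turn":[0,0.002,0],"fingers":0.01},{"slide":[-0.036,0,0.012],"turn":[0,0.002,0],"fingers":0.01}]'; python3 go.py .4701 .0915 .051 3.3256
```

```text
clock: 8.67
position: [0.4352, 0.0848, 0.2181]
ee_rot: [0.001, -0.092, 0.996, -0.0]
contact_force: [-0.2, 0.7, -1.3]
gripper_width: 0.257
slide [-0.0355, 0.0002, 0.0001] turn [-0.0004, 0.0013, -0.0002] t 8.67 gp [0.4354 0.0848 0.0511] F [-0.2  0.7 -1.3] w 23.9
```

```bash
python3 -m creep '[{"slide":[-0.005,0,0],"turn":[0,0.001,0],"fingers":0.01},{"slide":[-0.01,0,0],"turn":[0,0.001,0],"fingers":0.01},{"slide":[-0.015,0,0],"turn":[0,0.001,0],"fingers":0.01},{"slide":[-0.02,0,0],"turn":[0,0.001,0],"fingers":0.01},{"slide":[-0.025,0,0],"turn":[0,0.001,0],"fingers":0.01},{"slide":[-0.03,0,0],"turn":[0,0.001,0],"fingers":0.01},{"slide":[-0.034,0,0],"turn":[0,0.001,0],"fingers":0.01},{"slide":[-0.0355,0,0],"turn":[0,0.001,0],"fingers":0.01},{"slide":[-0.0355,0,0.001],"turn":[0,0.001,0],"fingers":0.01},{"slide":[-0.0355,0,0.001],"turn":[0,0.001,0],"fingers":0.01}]'; python3 go.py .4701 .0915 .049 3.3256; python3 look.py ins.png .4701 .0915 .050 .184
```

```text
clock: 9.5
position: [0.4699, 0.0913, 0.2169]
ee_rot: [-0.0, -0.092, 0.996, -0.0]
contact_force: [-0.4, 0.3, -2.1]
gripper_width: 0.257
slide [-0.0002, 0.0002, 0.0009] turn [-0.0004, -0.0001, -0.0001] t 9.5 gp [0.4699 0.0912 0.0499] F [-0.4  0.3 -2.1] w 23.9
```

View pics/ins.png

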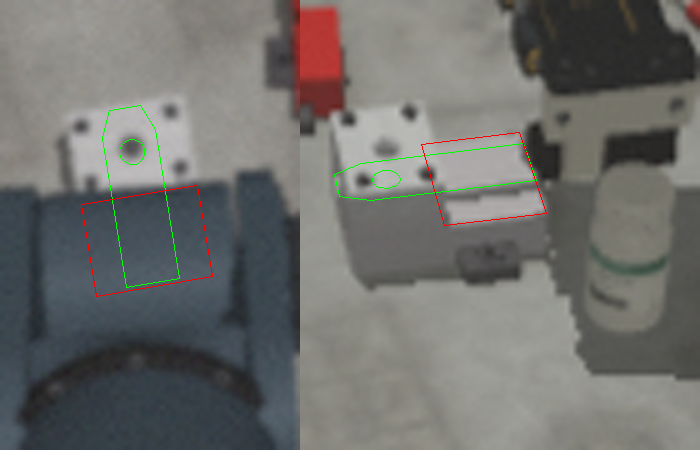

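Inserted with no contact force, and the predicted blade hole coincides with the bore (top tile ~131,150). Set it down, release, and rise.

```bash
python3 -m creep '[{"slide":[0,0,0.0008],"turn":[0,0,0],"fingers":0.01},{"slide":[0,0,0.0008],"turn":[0,0,0],"fingers":0.015},{"slide":[0,0,0.0008],"turn":[0,0,0],"fingers":0.03},{"slide":[0,0,0.0008],"turn":[0,0,0],"fingers":0.04},{"slide":[0,0,0.0008],"turn":[0,0,0],"fingers":0.04},{"slide":[0,0,-0.01],"turn":[0,0,0],"fingers":0.04},{"slide":[0,0,-0.03],"turn":[0,0,0],"fingers":0.04},{"slide":[0,0,-0.06],"turn":[0,0,0],"fingers":0.04},{"slide":[0,0,-0.09],"turn":[0,0,0],"fingers":0.04},{"slide":[0,0,-0.12],"turn":[0,0,0],"fingers":0.04}]'; python3 go.py .5125 -.1515 .13 3.1416
```

```text
clock: 10.43
position: [0.4695, 0.0913, 0.3392]
ee_rot: [0.0, -0.092, 0.996, -0.0]
contact_force: [1.2, 0.1, 0.0]
gripper_width: 0.429
slide [0.0022, -0.2466, 0.0423] turn [-0.0004, 0.0, 0.1839] t 10.43 gp [0.4695 0.0913 0.1722] F [1.2 0.1 0. ] w 39.9
```

```bash
python3 -m creep '[{"slide":[0,-0.01,-0.01],"turn":[0,0,0],"fingers":0.05},{"slide":[0,-0.03,-0.01],"turn":[0,0,0],"fingers":0.05},{"slide":[0,-0.065,-0.01],"turn":[0,0,0],"fingers":0.05},{"slide":[0.0022,-0.1,-0.01],"turn":[0,0,0],"fingers":0.05},{"slide":[0.0022,-0.135,0],"turn":[0,0,0],"fingers":0.05},{"slide":[0.0022,-0.17,0.01],"turn":[0,0,0],"fingers":0.05},{"slide":[0.0022,-0.205,0.02],"turn":[0,0,0],"fingers":0.05},{"slide":[0.0022,-0.235,0.03],"turn":[0,0,0],"fingers":0.05},{"slide":[0.0022,-0.2466,0.04],"turn":[0,0,0],"fingers":0.05},{"slide":[0.0022,-0.2466,0.042],"turn":[0,0,0],"fingers":0.05}]'; python3 go.py .5125 -.1515 .078 3.3256
python3 - <<'E'
from h import *
a=imaging.camera("top");b=imaging.camera("side")
save(a,"t.png",(225,165,285,255),5);save(b,"s.png",(255,130,345,300),4)
x,y=cv2.imread("pics/t.png"),cv2.imread("pics/s.png");x=cv2.copyMakeBorder(x,0,len(y)-len(x),0,0,0);cv2.imwrite("pics/pre.png",np.hstack([x,y])[:600])
E
```

```text
clock: 11.27
position: [0.5123, -0.1533, 0.2964]
ee_rot: [-0.001, -0.09, 0.996, 0.0]
contact_force: [-0.3, 1.0, -0.8]
gripper_width: 0.539
slide [-0.0006, 0.0017, 0.0514] turn [0.0002, -0.001, -0.0028] t 11.27 gp [ 0.5121 -0.1533  0.1294] F [-0.3  1.  -0.8] w 50.1
```

View pics/pre.png

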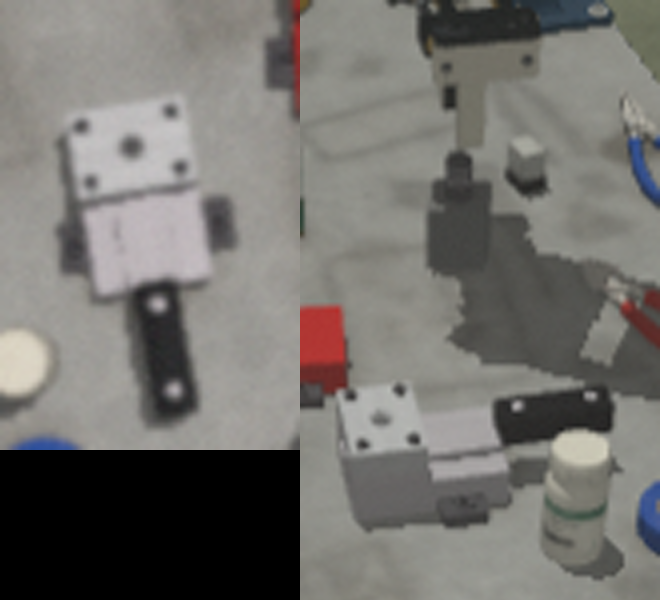

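The gauge sits in the slot and the handle just overlaps the bed edge. Rivets are at tile (157,303) and (173,389), and the pin head is right under the finger in the side view. Checking depth by the rivets, then descending on the pin.

```bash
python3 - <<'E'
from h import *
c=imaging.camera("top");f=np.array([.5643,.109]);w=.184
G=cv2.cvtColor(np.array(c["img"]),cv2.COLOR_RGB2GRAY).astype(float)
for q in((255.9,225.1),(259.1,242.3),(250.8,193.9)):
    x,y=map(round,q);W=G[y-2:y+3,x-2:x+3];v=(W-np.median(W)).clip(0) if q[1]>200 else (np.median(W)-W).clip(0);Y,X=np.mgrid[y-2:y+3,x-2:x+3]
    p=[(X*v).sum()/v.sum(),(Y*v).sum()/v.sum()];P=at_z(c,p,.05 if q[1]>200 else .053)[:2]-f
    print(np.round(p,2),np.round([P[0]*np.cos(w)+P[1]*np.sin(w),-P[0]*np.sin(w)+P[1]*np.cos(w)],4))
E
python3 -m creep '[{"slide":[-0.0006,0.0017,0.01],"turn":[0,0,0],"fingers":0.05},{"slide":[-0.0006,0.0017,0.025],"turn":[0,0,0],"fingers":0.05},{"slide":[-0.0006,0.0017,0.04],"turn":[0,0,0],"fingers":0.05},{"slide":[-0.0006,0.0017,0.049],"turn":[0,0,0],"fingers":0.05},{"slide":[-0.0006,0.0017,0.051],"turn":[0,0,0],"fingers":0.05},{"slide":[-0.0006,0.0017,0.051],"turn":[0,0,0],"fingers":0.035},{"slide":[-0.0006,0.0017,0.051],"turn":[0,0,0],"fingers":0.02},{"slide":[-0.0006,0.0017,0.051],"turn":[0,0,0],"fingers":0.01},{"slide":[-0.0006,0.0017,0.051],"turn":[0,0,0],"fingers":0.01},{"slide":[-0.0006,0.0017,0.051],"turn":[0,0,0],"fingers":0.01}]'; python3 go.py .5643 .1090 .16 3.3256
```

```text
[256.15 225.31] [-0.0877 -0.0011]
[259.37 242.49] [-0.1356 -0.0024]
[250.88 193.97] [-0.     -0.0006]
clock: 12.25
position: [0.5127, -0.1488, 0.2472]
ee_rot: [0.0, -0.092, 0.996, -0.0]
contact_force: [1.6, -8.2, 7.0]
gripper_width: 0.232
slide [-0.098, 0.2439, -0.0799] turn [-0.0008, 0.0007, 0.0005] t 12.25 gp [ 0.5129 -0.1489  0.0802] F [ 1.6 -8.2  7. ] w 21.6
```

```bash
python3 -m creep '[{"slide":[0,0,0],"turn":[0,0,0],"fingers":0.01},{"slide":[0,0,0],"turn":[0,0,0],"fingers":0.01},{"slide":[0,0,0],"turn":[0,0,0],"fingers":0.01},{"slide":[0,0,-0.001],"turn":[0,0,0],"fingers":0.01},{"slide":[0,0,-0.002],"turn":[0,0,0],"fingers":0.01},{"slide":[0,0,-0.002],"turn":[0,0,0],"fingers":0.01},{"slide":[0,0,-0.002],"turn":[0,0,0],"fingers":0.01},{"slide":[0,0,-0.002],"turn":[0,0,0],"fingers":0.01},{"slide":[0,0,-0.002],"turn":[0,0,0],"fingers":0.01},{"slide":[0,0,-0.002],"turn":[0,0,0],"fingers":0.01}]'; python3 go.py .5643 .1090 .16 3.3256
python3 - <<'E'
from h import *
b=imaging.camera("side");save(b,"grip.png",(265,130,325,205),8)
E
```

```text
clock: 13.08
position: [0.5128, -0.1491, 0.2492]
ee_rot: [0.001, -0.092, 0.996, -0.001]
contact_force: [1.1, -5.4, -2.2]
gripper_width: 0.212
slide [-0.098, 0.2441, -0.0781] turn [-0.0015, 0.001, 0.0005] t 13.08 gp [ 0.513  -0.1493  0.0822] F [ 1.1 -5.4 -2.2] w 19.7
```

View pics/grip.png

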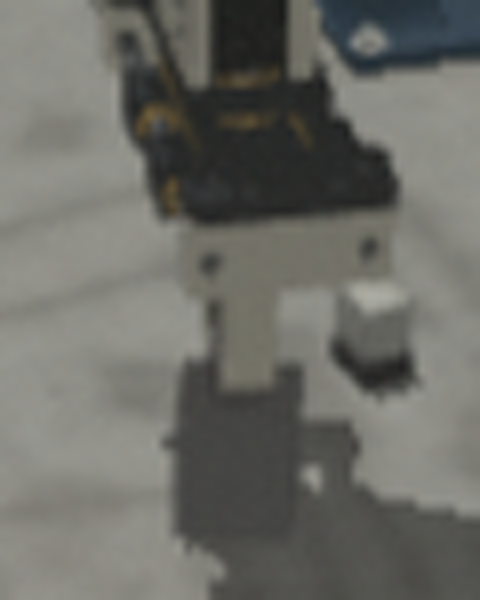

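Gripped on the 20 mm head (width 19.7); side view shows the finger at the pin on top of the stand. Lifting straight up.

```bash
python3 -m creep '[{"slide":[0,0,-0.004],"turn":[0,0,0],"fingers":0.01},{"slide":[0,0,-0.01],"turn":[0,0,0],"fingers":0.01},{"slide":[0,0,-0.018],"turn":[0,0,0],"fingers":0.01},{"slide":[0,0,-0.028],"turn":[0,0,0],"fingers":0.01},{"slide":[0,0,-0.04],"turn":[0,0,0],"fingers":0.01},{"slide":[0,0,-0.055],"turn":[0,0,0],"fingers":0.01},{"slide":[0,0,-0.07],"turn":[0,0,0],"fingers":0.01},{"slide":[0,0,-0.08],"turn":[0,0,0],"fingers":0.01},{"slide":[0,0,-0.085],"turn":[0,0,0],"fingers":0.01},{"slide":[0,0,-0.085],"turn":[0,0,0],"fingers":0.01}]'; python3 go.py .5643 .1090 .16 3.3256
```

```text
clock: 13.97
position: [0.5127, -0.1488, 0.3354]
ee_rot: [0.001, -0.092, 0.996, -0.001]
contact_force: [0.6, 0.6, -0.5]
gripper_width: 0.212
slide [-0.098, 0.244, 0.0081] turn [-0.0021, 0.0024, 0.0006] t 13.97 gp [ 0.5132 -0.1491  0.1684] F [ 0.6  0.6 -0.5] w 19.7
```

```bash
python3 -m creep '[{"slide":[-0.006,0.015,0],"turn":[0,0,0],"fingers":0.01},{"slide":[-0.018,0.045,0],"turn":[0,0,0],"fingers":0.01},{"slide":[-0.03,0.076,0],"turn":[0,0,0],"fingers":0.01},{"slide":[-0.042,0.107,0],"turn":[0,0,0],"fingers":0.01},{"slide":[-0.056,0.14,0],"turn":[-0.001,0.001,0],"fingers":0.01},{"slide":[-0.07,0.173,0.003],"turn":[-0.002,0.0024,0],"fingers":0.01},{"slide":[-0.082,0.205,0.008],"turn":[-0.002,0.0024,0],"fingers":0.01},{"slide":[-0.092,0.23,0.016],"turn":[-0.002,0.0024,0],"fingers":0.01},{"slide":[-0.098,0.244,0.02],"turn":[-0.002,0.0024,0],"fingers":0.01},{"slide":[-0.098,0.244,0.02],"turn":[-0.002,0.0024,0],"fingers":0.01}]'; python3 go.py .5643 .1090 .14 3.3256
python3 - <<'E'
from h import *
b=imaging.camera("side");save(b,"over.png",(240,165,310,265),6)
im=cv2.imread("pics/over.png");s=status.observe();p=s["position"];z=p[2]-.167
for Z in (z-.026,z-.026-.04,z-.026-.048):
    q=proj(b,[p[0],p[1],Z]);print(q)
    cv2.circle(im,tuple(int(v) for v in (q+.5-[240,165])*6),2,(0,255,0),-1)
q=proj(b,[.5643,.109,.054]);cv2.circle(im,tuple(int(v) for v in (q+.5-[240,165])*6),2,(0,0,255),-1)
print(q,models.boxes_of(b,"locking_pin")[:2]);cv2.imwrite("pics/over.png",im)
E
```

```text
clock: 14.8
position: [0.5641, 0.1116, 0.3134]
ee_rot: [-0.001, -0.094, 0.996, 0.0]
contact_force: [0.8, -0.0, -0.8]
gripper_width: 0.212
slide [0.0003, -0.0026, 0.0064] turn [0.0006, -0.0025, 0.0033] t 14.8 gp [0.5637 0.1117 0.1464] F [ 0.8 -0.  -0.8] w 19.7
[274.19542201 212.87840083]
[274.51091019 225.81865934]
[274.57271838 228.34490245]
[274.61966113 233.96383907] [{'at': [277.4, 218.8], 'conf': 0.37}]
```

View pics/over.png

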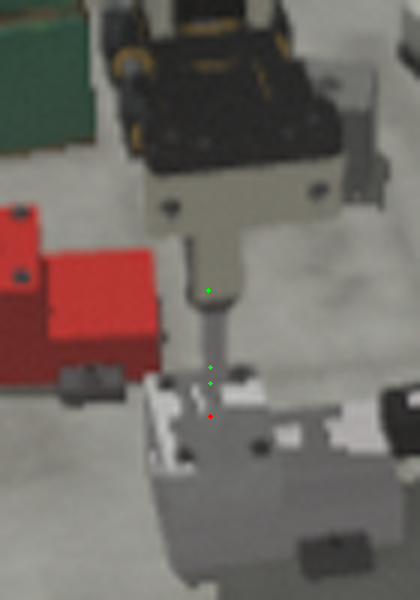

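The pin hangs vertical. The shaft shows at tile columns ~203–226, slightly right of the predicted axis (210), so it sits lower in x. I'll quantify with a column profile.

Run:
```python
from h import *
b=imaging.camera("side");G=np.array(b["img"]).astype(int).sum(2)/3
s=status.observe();p=s["position"];z=p[2]-.167
for r in range(212,229): print(r,G[r,268:283].astype(int))
for Z in (z-.03,z-.05): print(proj(b,[.5637,.1117,Z]),proj(b,[.5637-.002,.1117,Z]))
```

```text
212 [136 139 131  79  93 111 113 113 113 112 112 111 129 144 148]
213 [138 140 123  74  94 108 107 101 101  94  93 101 132 145 148]
214 [137 139 134  95  84  81  81  75  74  68  72 115 137 144 146]
215 [136 139 141 130 109  71  62  61  66  80 112 137 142 143 144]
216 [137 139 141 145 138 111  90  87  88 103 135 144 145 145 146]
217 [135 136 140 143 146 126 104  99  97 110 138 144 146 145 147]
218 [135 138 139 145 145 126 102  99  96 111 139 146 144 147 146]
219 [133 136 141 143 144 125 104 100  97 113 142 147 146 146 148]
220 [127 136 140 143 144 125 104  98  98 115 143 148 150 146 148]
221 [124 136 138 142 143 124 103  99  98 115 142 148 147 146 146]
222 [129 135 137 141 142 124 103 101  98 115 141 147 148 147 147]
223 [132 137 141 143 144 124 103 100  98 114 141 148 148 148 148]
224 [132 136 141 143 147 125 104 100  98 114 141 146 147 148 147]
225 [132 134 136 143 147 132 107  99  98 114 130 124 122 127 132]
226 [128 126 127 129 129 121 105 100  99 107  98  76  76  91 117]
227 [103 110 110 112 108 104 100  99 100 102  81  64  65  82 105]
228 [ 75  92 103 106 104 103 102  98  98 145 153 103  83 140 154]
[274.34231768 214.30914061] [275.16477014 214.30717311]
[274.499971   220.82685448] [275.31419729 220.82506781]
```

Shaft is at column 275.17 versus 274.50 predicted, so the pin sits about 1.6 mm behind the grasp point in x. The grasp point goes to (0.5657,0.1095).

```bash
python3 go.py .5657 .1095 .122 3.3256
```

```text
slide [-0.0018, 0.0007, 0.0258] turn [-0.0002, -0.001, 0.0006] t 14.95 gp [0.564  0.1084 0.1478] F [ 0.9 -0.2 -0.2] w 19.7
```

```bash
python3 -m creep '[{"slide":[-0.001,0.0004,0],"turn":[0,-0.001,0],"fingers":0.01},{"slide":[-0.0021,0.0007,0],"turn":[0,-0.001,0],"fingers":0.01},{"slide":[-0.0021,0.0007,0.004],"turn":[0,-0.001,0],"fingers":0.01},{"slide":[-0.0021,0.0007,0.008],"turn":[0,-0.001,0],"fingers":0.01},{"slide":[-0.0021,0.0007,0.012],"turn":[0,-0.001,0],"fingers":0.01},{"slide":[-0.0021,0.0007,0.015],"turn":[0,-0.001,0],"fingers":0.01},{"slide":[-0.0021,0.0007,0.016],"turn":[0,-0.001,0],"fingers":0.01},{"slide":[-0.0021,0.0007,0.016],"turn":[0,-0.001,0],"fingers":0.01},{"slide":[-0.0021,0.0007,0.016],"turn":[0,-0.001,0],"fingers":0.01},{"slide":[-0.0021,0.0007,0.016],"turn":[0,-0.001,0],"fingers":0.01}]'; python3 go.py .566 .1095 .122 3.3256
python3 - <<'E'
from h import *
b=imaging.camera("side");G=np.array(b["img"]).astype(int).sum(2)/3
for r in range(218,240): print(r,G[r,266:286].astype(int))
print(proj(b,[.5641,.1092,.054]),proj(b,[.5641,.1092,.075]))
E
```

```text
clock: 15.78
position: [0.5661, 0.1096, 0.2989]
ee_rot: [0.0, -0.092, 0.996, -0.0]
contact_force: [-0.0, -0.1, -1.4]
gripper_width: 0.211
slide [0.0001, -0.0, 0.0099] turn [-0.0002, 0.0003, 0.0007] t 15.78 gp [0.5662 0.1095 0.1319] F [-0.  -0.1 -1.4] w 19.6
218 [ 87 124 135 137  82  87 107 110 109 109 108 102 104 131 142 146 148 147
 150 152]
219 [ 86 120 133 137  97  76  89  88  83  83  81  74 106 141 148 146 147 147
 149 151]
220 [ 78  97 127 137 126 107  83  64  58  55  70 113 135 146 148 149 147 149
 148 148]
221 [ 72  76 122 137 138 136 110  88  85  85 102 141 149 148 150 146 146 146
 146 148]
222 [ 71 105 129 136 139 140 121 101  98  98 115 144 147 147 148 148 148 148
 149 147]
223 [ 72 122 133 137 141 143 122 103  98  98 115 143 148 148 149 148 147 147
 148 147]
224 [ 69 120 133 135 141 144 124 102 100  98 116 143 148 147 147 148 146 146
 144 143]
225 [ 68 120 133 134 137 143 124 103  98  99 115 133 135 122 121 129 132 139
 141 141]
226 [ 68 121 128 126 127 130 117 102  99  99 103 116 106  80  84  95 115 134
 137 135]
227 [ 99  92  94 107 111 112 106 100  98 100 117 149 100  6
[... 427 characters left out ...]
4 103 105 105 105 104 103
 122 142]
233 [178 152 114 102 103 104 105 104 100 100 104 105 104 105 104 105 104 101
 107 124]
234 [175 127 104 102 104 103 104 104 103 104 107 103 104 104 106 105 103 103
 103 103]
235 [172 128 103 103 104 104 103 100 105 107 105 100 103 103 104 105 103 103
 102 100]
236 [169 127 104 103 101 104 103 104 104 105 103 102 103 103 103 105 105 105
 103 118]
237 [160 124 103 103 102 103 103 105 104 104 103 103 103 103 105 103 104  99
 102 114]
238 [142 118 103 103 103 103 104 104 105 102 103 101 103 105 104  98  81  69
  80  98]
239 [126 152 119  93  83  91 101 104 105 102 102 102 102 103 103  88  60  47
  58  94]
[274.69749685 234.0139665 ] [274.53687133 227.4658152 ]
```

The shaft now reads column 274.13 against about 274.5 for the bore axis. Backing off 0.8 mm in x and entering the bore.

```bash
python3 -m creep '[{"slide":[0.0008,0,0],"turn":[0,0,0],"fingers":0.01},{"slide":[0.0008,0,0.002],"turn":[0,0,0],"fingers":0.01},{"slide":[0.0008,0,0.004],"turn":[0,0,0],"fingers":0.01},{"slide":[0.0008,0,0.006],"turn":[0,0,0],"fingers":0.01},{"slide":[0.0008,0,0.008],"turn":[0,0,0],"fingers":0.01},{"slide":[0.0008,0,0.01],"turn":[0,0,0],"fingers":0.01},{"slide":[0.0008,0,0.012],"turn":[0,0,0],"fingers":0.01},{"slide":[0.0008,0,0.014],"turn":[0,0,0],"fingers":0.01},{"slide":[0.0008,0,0.016],"turn":[0,0,0],"fingers":0.01},{"slide":[0.0008,0,0.016],"turn":[0,0,0],"fingers":0.01}]'; python3 go.py .5655 .1095 .082 3.3256; python3 -c "
from rig import status;print(status.observe()['wrist_torque'])"
```

```text
clock: 16.67
position: [0.5653, 0.1094, 0.2825]
ee_rot: [-0.0, -0.092, 0.996, -0.0]
contact_force: [-0.9, 0.5, -0.3]
gripper_width: 0.211
slide [-0.0003, 0.0, 0.0335] turn [-0.0001, -0.0002, 0.0007] t 16.67 gp [0.5652 0.1094 0.1155] F [-0.9  0.5 -0.3] w 19.7
[ 0.12823003 -0.00617273 -0.00188458]
```

```bash
python3 -m creep '[{"slide":[0,0,0.002],"turn":[0,0,0],"fingers":0.01},{"slide":[0,0,0.004],"turn":[0,0,0],"fingers":0.01},{"slide":[0,0,0.006],"turn":[0,0,0],"fingers":0.01},{"slide":[0,0,0.008],"turn":[0,0,0],"fingers":0.01},{"slide":[0,0,0.01],"turn":[0,0,0],"fingers":0.01},{"slide":[0,0,0.012],"turn":[0,0,0],"fingers":0.01},{"slide":[0,0,0.014],"turn":[0,0,0],"fingers":0.01},{"slide":[0,0,0.016],"turn":[0,0,0],"fingers":0.01},{"slide":[0,0,0.018],"turn":[0,0,0],"fingers":0.01},{"slide":[0,0,0.018],"turn":[0,0,0],"fingers":0.01}]'; python3 go.py .5655 .1095 .082 3.3256; python3 -c "
from rig import status;print(status.observe()['wrist_torque'])"
```

```text
clock: 17.5
position: [0.5652, 0.1094, 0.2641]
ee_rot: [-0.0, -0.092, 0.996, -0.0]
contact_force: [-0.7, 0.9, -0.8]
gripper_width: 0.209
slide [-0.0004, 0.0, 0.0151] turn [-0.0001, -0.0007, 0.0006] t 17.5 gp [0.565  0.1094 0.0971] F [-0.7  0.9 -0.8] w 19.4
[ 0.19271795 -0.04266909  0.00055844]
```

```bash
python3 -m creep '[{"slide":[0,0,0.002],"turn":[0,0,0],"fingers":0.01},{"slide":[0,0,0.004],"turn":[0,0,0],"fingers":0.01},{"slide":[0,0,0.006],"turn":[0,0,0],"fingers":0.01},{"slide":[0,0,0.008],"turn":[0,0,0],"fingers":0.01},{"slide":[0,0,0.01],"turn":[0,0,0],"fingers":0.01},{"slide":[0,0,0.011],"turn":[0,0,0],"fingers":0.01},{"slide":[0,0,0.012],"turn":[0,0,0],"fingers":0.01},{"slide":[0,0,0.013],"turn":[0,0,0],"fingers":0.01},{"slide":[0,0,0.014],"turn":[0,0,0],"fingers":0.01},{"slide":[0,0,0.014],"turn":[0,0,0],"fingers":0.01}]'; python3 go.py .5655 .1095 .082 3.3256
```

```text
clock: 18.33
position: [0.5651, 0.1094, 0.2499]
ee_rot: [-0.0, -0.092, 0.996, -0.0]
contact_force: [1.3, -0.0, -0.3]
gripper_width: 0.213
slide [-0.0004, 0.0001, 0.0009] turn [-0.0001, -0.0009, 0.0006] t 18.33 gp [0.565  0.1093 0.0829] F [ 1.3 -0.  -0.3] w 19.8
```

```bash
python3 -m creep '[{"slide":[0,0,0.0005],"turn":[0,0,0],"fingers":0.01},{"slide":[0,0,0.001],"turn":[0,0,0],"fingers":0.01},{"slide":[0,0,0.0015],"turn":[0,0,0],"fingers":0.01},{"slide":[0,0,0.002],"turn":[0,0,0],"fingers":0.01},{"slide":[0,0,0.0025],"turn":[0,0,0],"fingers":0.01},{"slide":[0,0,0.003],"turn":[0,0,0],"fingers":0.01},{"slide":[0,0,0.003],"turn":[0,0,0],"fingers":0.01},{"slide":[0,0,0.003],"turn":[0,0,0],"fingers":0.01},{"slide":[0,0,0.003],"turn":[0,0,0],"fingers":0.01},{"slide":[0,0,0.003],"turn":[0,0,0],"fingers":0.01}]'; python3 go.py .5655 .1095 .082 3.3256
```

```text
clock: 19.17
position: [0.5653, 0.1094, 0.2491]
ee_rot: [0.0, -0.092, 0.996, -0.0]
contact_force: [-9.5, -1.0, 24.1]
gripper_width: 0.21
slide [-0.0002, 0.0001, 0.0001] turn [-0.0002, 0.0, 0.0008] t 19.17 gp [0.5653 0.1093 0.0821] F [-9.5 -1.  24.1] w 19.5
```

24 N upward at grasp z = 0.082, exactly the height expected when the head rests on the bridge (54 + 28 mm). Unload, release and rise.

```bash
python3 -m creep '[{"slide":[0,0,0],"turn":[0,0,0],"fingers":0.01},{"slide":[0,0,0],"turn":[0,0,0],"fingers":0.015},{"slide":[0,0,0],"turn":[0,0,0],"fingers":0.025},{"slide":[0,0,0],"turn":[0,0,0],"fingers":0.04},{"slide":[0,0,0],"turn":[0,0,0],"fingers":0.045},{"slide":[0,0,-0.005],"turn":[0,0,0],"fingers":0.045},{"slide":[0,0,-0.02],"turn":[0,0,0],"fingers":0.045},{"slide":[0,0,-0.045],"turn":[0,0,0],"fingers":0.045},{"slide":[0,0,-0.075],"turn":[0,0,0],"fingers":0.045},{"slide":[0,0,-0.11],"turn":[0,0,0],"fingers":0.045}]'; python3 -m creep '[{"slide":[0.01,-0.03,-0.01],"turn":[0,0,0],"fingers":0.045},{"slide":[0.02,-0.06,-0.02],"turn":[0,0,0],"fingers":0.045},{"slide":[0.03,-0.09,-0.02],"turn":[0,0,0],"fingers":0.045},{"slide":[0.04,-0.12,-0.02],"turn":[0,0,0],"fingers":0.045},{"slide":[0.05,-0.15,-0.02],"turn":[0,0,0],"fingers":0.045},{"slide":[0.06,-0.18,-0.02],"turn":[0,0,0],"fingers":0.045},{"slide":[0.07,-0.21,-0.02],"turn":[0,0,0],"fingers":0.045},{"slide":[0.08,-0.24,-0.02],"turn":[0,0,0],"fingers":0.045},{"slide":[0.08,-0.25,-0.02],"turn":[0,0,0],"fingers":0.045},{"slide":[0.08,-0.25,-0.02],"turn":[0,0,0],"fingers":0.045}]'; python3 look.py end.png
```

```text
clock: 20.0
position: [0.5649, 0.1094, 0.3596]
ee_rot: [-0.001, -0.092, 0.996, -0.0]
contact_force: [0.2, 0.1, 0.4]
gripper_width: 0.481
clock: 20.83
position: [0.5322, -0.1529, 0.38]
ee_rot: [-0.001, -0.091, 0.996, -0.0]
contact_force: [0.4, -0.3, -0.3]
gripper_width: 0.484
```

View pics/end.png

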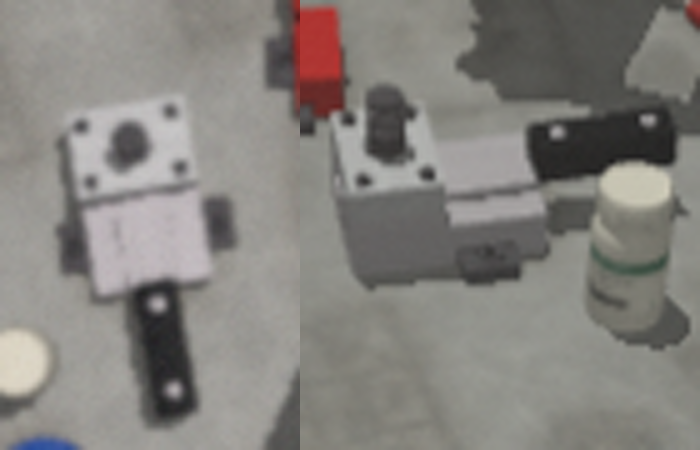

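The pin stands upright in the bridge, with its head top at side tile (385,95). The gauge is unchanged and the bottle is in place. A numeric height check before handing in:

Run:
```python
from h import *
b=imaging.camera("side");G=np.array(b["img"]).astype(int).sum(2)/3
print(G[216:246,335-0-1-257+257-0:335+3].mean(1).astype(int) if 0 else G[216:246,333-58:336-58+0].mean(1).astype(int))
for z in(.054,.088,.096): print(z,"axis",proj(b,[.5641,.1092,z]),"back top edge",proj(b,[.5641,.0992,z]),"front flange",proj(b,[.5641,.1202,z]))
```

```text
[135 137 139 141 142 132 104  82  80  75  62  63  68  70  65  69  67  57
  56  55  70  91 148 172 173 173 158 123 101 101]
0.054 axis [274.69749685 234.0139665 ] back top edge [274.78129683 231.51637372] front flange [274.60412312 236.79900677]
0.088 axis [274.43597703 223.34269089] back top edge [274.52320389 220.87284216] front flange [274.33875298 226.09771029]
0.096 axis [274.37332684 220.77853501] back top edge [274.46138513 218.31585009] front flange [274.27516835 223.52578201]
```

Head top edge is at row ~221.5 (seated predicts 220.9; 8 mm raised predicts 218.3), and the flange front is at ~237 (predicted 236.8). It is seated, so I'm handing in.

```bash
python3 -c "
from rig import env;print(env.hand_in())"
```

```text
the job is handed in; nothing more can be done
None
```

I slid the drilled gauge into the grey fixture from the front and locked it with the steel pin. The job is handed in; it reported no verdict. The clock was about 21 s, against the 69 s limit.

- **Depth:** measured from the handle rivets after release, the gauge was within about 1 mm of the depth where the two holes line up. It went in with no noticeable contact force.
- **Pin:** it went down through both holes freely. At the bottom I measured 24 N up and about 10 N sideways, at the height expected with the head on the bridge.
- **After release:** the side view puts the head top and flange within about 0.7 pixel of where a seated pin should be.
- **Pin grip:** it sat about 1–2 mm off the grasp point. My first 2 mm correction overshot by about 1 mm, so I backed off 0.8 mm before entering the hole. While gripping it, one finger probably touched the flange briefly, at about 11 N in all. I raised the hand 2 mm and it then held the head properly.
- **Everything else:** the arm was clear of the fixture and the bottle looked in place in the last picture. I did not re-photograph the plain gauge, relays or tools at the end, but nothing was moved near them except the drilled gauge lifted from beside its relay.

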